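Make up the clamp changeover kit

TASK

Make up the clamp changeover kit in the wooden caddy: put the light-coloured clamp block into the blue bin and the wing nut into the white bin, and fill the aluminium nest exactly to the tops of its corner posts with the two packers whose thicknesses add up to it, lying flat inside the posts, the thicker one underneath. Leave the dark block, the packer that is not needed and the glass standing where they are.

Things in the scene. Friction and masses are not known exactly. Their poses are not given: they have to be found in the camera images.
- clamp_block: loose light-coloured metal clamp block with a hole in its top and a threaded stud at one end, 24 (x) by 47 (y, stud included) by 26 mm high; origin at the centre of its underside, z up; the stud points to -y and the solid part reaches from y = -11 to +24 mm, so grip that, across its 24 mm
- wing_nut: loose steel wing nut standing on its hub, wings up; 13 (x) by 33 (y, over the wings) by 19 mm high; 12 g; origin at the centre of its underside, z up; grip it across its 13 mm or by the wings
- red_packer: loose horseshoe packer of red plastic, a flat plate 40 mm (x) by 60 mm (y) and 16 mm thick, with a 12 mm wide slot open at its +y end; 45 g; lies flat; origin at the centre of its underside, z up; grip it across its 40 mm width
- green_packer: loose horseshoe packer of green plastic, a flat plate 40 mm (x) by 60 mm (y) and 12 mm thick, with a 12 mm wide slot open at its +y end; 35 g; lies flat; origin at the centre of its underside, z up; grip it across its 40 mm width
- yellow_packer: loose horseshoe packer of yellow plastic, a flat plate 40 mm (x) by 60 mm (y) and 8 mm thick, with a 12 mm wide slot open at its +y end; 25 g; lies flat; origin at the centre of its underside, z up; grip it across its 40 mm width
- dark_block: loose black plain block with no stud, 22 (x) by 36 (y) by 19 mm high; not part of the kit; origin at the centre of its underside
- glass: loose clear glass tumbler with thin black bands, 66 mm wide and 90 mm high; a bystander; origin at the centre of its underside
- blue_bin: fixed open blue plastic bin on the caddy, a 132 by 298 mm wooden board 6 mm thick with a 10 mm high lip. Outside 108 (x) by 80 (y), 22 mm high, walls and floor 4 mm; origin at the centre of its underside, 6 mm above the bench, z up. Both bins and the nest stand in a row along their common y, 92 mm apart, same yaw, in varying order; the middle one is at the board's centre
- white_bin: fixed open white plastic bin on the caddy, a 132 by 298 mm wooden board 6 mm thick with a 10 mm high lip. Outside 108 (x) by 80 (y), 22 mm high, walls and floor 4 mm; origin at the centre of its underside, 6 mm above the bench, z up. Both bins and the nest stand in a row along their common y, 92 mm apart, same yaw, in varying order; the middle one is at the board's centre
- nest: fixed aluminium packer nest on the board: base plate 56 (x) by 76 (y), 4 mm thick, with four L-shaped corner posts rising 24 mm above it round a 48 by 68 mm pocket; packers lie in it with the 60 mm side along y, either way round. Long sides are open for 48 mm between posts, so fingers closing along x have room. Origin at the centre of its underside, 6 mm above the bench; pocket floor at 10, post tops at 34 mm
Things that resemble listed ones, but are neither listed nor needed, are in the scene too. Of the things shaped like the red_packer, the red one is meant. There is more than one size of the yellow_packer; the one meant has the size given above.

How it is judged (in metres and radians):
At the end, for the whole second after the job is handed in: Clamp block inside the blue bin, wing nut inside the white bin (origin at most 30 mm above the bin's underside); red packer on the nest's floor, yellow on it: each within 12 mm of the nest's centre, flat within 0.08 rad, square within 0.25 rad, height right within 3 mm; all at rest (x of clamp_block in the frame of blue_bin between -0.047 and 0.047 m and y of clamp_block in the frame of blue_bin between -0.034 and 0.034 m and z of clamp_block in the frame of blue_bin between 0 and 0.03 m and x of wing_nut in the frame of white_bin between -0.047 and 0.047 m and y of wing_nut in the frame of white_bin between -0.034 and 0.034 m and z of wing_nut in the frame of white_bin between 0 and 0.03 m and horizontal distance between each of red_packer, yellow_packer and nest below 0.012 m and angle between each of red_packer, yellow_packer's own z axis and vertical below 0.08 rad and angle between the y axis of each of red_packer, yellow_packer and the y axis of nest, either way round below 0.25 rad and z of red_packer in the frame of nest between 0.001 and 0.007 m and z of yellow_packer in the frame of nest between 0.017 and 0.023 m and linear speed of each of red_packer, yellow_packer, clamp_block, wing_nut below 0.02 m/s); the robot touches nothing.
It fails at once if the dark block is moved more than 25 mm from its start (distance of dark_block from where it was at the start of the episode above 0.025 m).
It fails at once if the green packer is moved more than 25 mm from its start (distance of green_packer from where it was at the start of the episode above 0.025 m).
It fails at once if the glass is moved more than 25 mm from its start or tipped (distance of glass from where it was at the start of the episode above 0.025 m or angle between glass's own z axis and vertical above 0.35 rad).
It also fails if it takes over 106 s, if anything falls off the work surface, if the arm or the gripper's body presses on something with over 40 N, if the wrist force passes 120 N, or if a joint passes its speed limit or range.

ROBOT

A 6-joint arm with a two-finger parallel gripper is mounted at the origin on a cart in front of the work surface, level with it; the furniture and walls round the work are solid. World frame = base frame: x ahead of the robot, y to its left, z up, the work surface at z = 0. Lengths are in m, angles in degrees, forces in N, time in s.
With the tool pointing down it reaches from about 0.4 to 0.825 m from the base axis. Payload 7 kg.
Tool frame: the origin (TCP) lies on the centre line of the jaws, within the pads' length; the fingertips stand 11 mm ahead of it and the grasp point (between the pads) lies 8 mm behind it; z points along the fingers, y is the direction in which the jaws open and shut (so a half turn about z gives the same grasp; the last joint's range is limited). The gripper opens to 88 mm and grips with 3 to 60 N. Pads are 19 mm wide; open, the fingers measure 130 mm over their backs; the gripper's body (78 mm by 193 mm) begins 47 mm behind the grasp point.
Start: joints at [-57.92, 20.546, 0.682, 0, -70.136, -16.507], TCP at [0.181, -0.65, 0.238] pointing down, gripper open.
Joint ranges: [-176.03, 176.03], [-82.01, 121.73], [-58.28, 71.71], [-173.87, 95.51], [-174.79, -0.11], [-173.66, 173.66]. Speed limits (degrees/s): [136.94, 136.94, 172.46, 180, 180, 180].

INTERFACE

Orientations are given as [roll, pitch, yaw] about the fixed x, y, z axes, in that order (R = Rz(yaw) Ry(pitch) Rx(roll)).
In Python, from plant import ctrl, cams, order gives the robot as it stands.
- The arm moves only by the tool jog_arm, never from a script. Its argument "motion" is a list of rows, each an object with "offset": the shift along the tool's x, y, z in mm, a list of three; "roll": the turn about the tool's z in rad; "hand": the finger opening in mm, from 0 to 87.6. A call has 1 to 20 rows; each row is the pose to reach, as a shift and turn from the pose commanded when the call began, along the tool's axes at that moment; what a row does not reach only later rows make up. A row lasts 1/12 s, in which the tool goes at most 41.7 mm and 7.16 degrees, less where a joint would pass 70% of its speed; a pose out of reach is approached as far as the arm can. A call with a gripper value outside its range is refused whole. The fingers move at their own pace and stop on an object; the grip force is fixed at half the most. Time passes only in rows, so rows that repeat a pose let the fingers close. It gives the time, the measured TCP pose, the force and the opening at its end, in the units of the state.
- ctrl.get_obs(): the state, without advancing time (a new reading comes with each control period).
- cams.snapshot(name): name is "scene" or "side" or "wrist"; returns a dict with "img" (420x560x3 uint8, red, green, blue), "K" (3x3 intrinsics, pixels), "cam_to_world" (4x4, takes a point from camera to world coordinates); the wrist camera has in their place "T_tool_cam" (4x4, takes a point from camera to tool coordinates, whose origin is the TCP and whose axes are the flange's). Camera axes: x right, y down, z forward; pixel columns grow to the right and rows downward; lengths in m; the calibration is good to about 2 mm. A picture is of the moment at which its call begins: read the wrist's pose just before it. There is no depth.
- order.close_job(): hands the job in, once; it reports no verdict.
The state is a dict: "clock": time; "joint_pos": joint angles; "qvel": joint speeds; "tau": joint torques, N m; "tool_pos": TCP position; "orientation": TCP orientation; "force": force on the tool from outside, world axes, zero at the start; "moment": the same for the moment, N m; "opening": finger opening in m.
Only numpy, scipy, OpenCV 4.12 (cv2) and the standard library are available. Lean on these libraries where they do the work, as an engineer would, in place of code of your own. Each camera call takes 0.05 s, during which the arm holds its last target. There are 200 camera calls.

## Working session

There is one attempt and no reset: what is moved stays moved. The work goes in short steps, Python scripts to look and compute and a tool call to move; the robot and the scene stay as the last step left them, time stands still between calls to the robot, and variables do not carry over. Pictures are saved under pics/ and viewed, about 12 in all and at most 16, crops included, and the job is handed in when it is done.

Besides the shell and the picture viewer there is one more tool, called by a JSON object that holds its "name" and its "arguments". jog_arm: Moves the arm, as the interface text tells. Its arguments: {"type":"object","properties":{"motion":{"type":"array"}},"required":["motion"]}

```bash
ls; mkdir -p pics; python3 - <<'E'
from plant import ctrl,cams,order
import cv2,numpy as np
print(ctrl.get_obs())
for n in ("scene","side","wrist"):
    s=cams.snapshot(n); cv2.imwrite(f"pics/{n}0.png",s["img"][:,:,::-1]); print(n,s["K"],s.get("cam_to_world",s.get("T_tool_cam")))
    np.savez(f"pics/{n}0.npz",**s)
E
```

```text
pics
{'clock': 0.0, 'joint_pos': array([-5.79197619e+01,  2.05917100e+01,  6.35036597e-01, -1.85088246e-02,
       -7.01336224e+01, -1.65081470e+01]), 'qvel': array([ 0.04738791,  0.01578648,  0.07456549, -0.04191565,  0.11978923,
        0.04390302]), 'tau': array([-5.36384887e-04, -5.82721031e+01,  2.93068510e+01,  6.99753553e+00,
        6.93037538e-03, -1.14324419e-04]), 'tool_pos': array([ 0.18107342, -0.64980001,  0.23663421]), 'orientation': array([ 1.79908482e+02, -8.97772513e-03, -1.64434205e+02]), 'force': array([ 0.94029806, -0.14249991,  0.20044624]), 'moment': array([-0.02591168, -0.01362391, -0.01983248]), 'opening': 0.08772848693336054}
scene [[416.50293893   0.         274.6075419 ]
 [  0.         416.50293893 210.19550825]
 [  0.           0.           1.        ]] [[ 0.80168367 -0.3915405   0.45166285 -0.01452288]
 [-0.59767224 -0.53712713  0.59521621 -0.62957476]
 [ 0.00954912 -0.74712147 -0.66461893  0.79476034]
 [ 0.          0.          0.          1.        ]]
side [[411.974138     0.         279.76486933]
 [  0.         411.974138   212.62861778]
 [  0.           0.           1.        ]] [[-0.94807388 -0.21123786  0.23776981  0.22721172]
 [-0.31803476  0.62228573 -0.71527223  0.85454238]
 [ 0.00313182 -0.75374998 -0.65715383  0.79798966]
 [ 0.          0.          0.          1.        ]]
wrist [[303.90870358   0.         277.75536201]
 [  0.         303.90870358 215.63905678]
 [  0.           0.           1.        ]] [[-6.93586157e-04 -9.61954061e-01 -2.73210366e-01  7.33633432e-02]
 [ 9.99999759e-01 -6.75287247e-04 -1.61013951e-04  1.07398333e-03]
 [-2.96074519e-05 -2.73210412e-01  9.61954297e-01 -1.46639160e-01]
 [ 0.00000000e+00  0.00000000e+00  0.00000000e+00  1.00000000e+00]]
```

View pics/scene0.png

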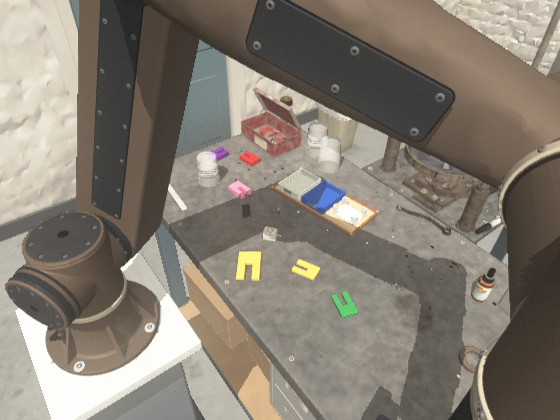

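View pics/side0.png

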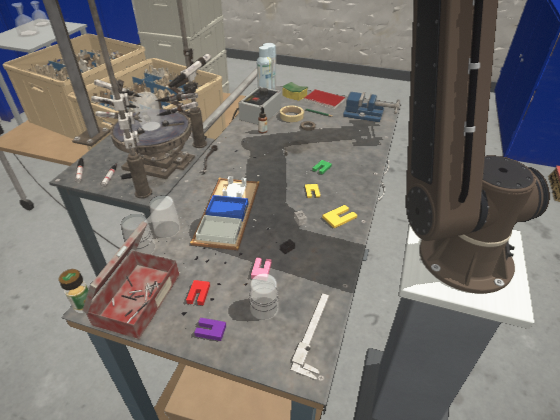

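The scene camera shows the yellow packers at about (249,265) and (306,269), green at (345,305), red at (250,158), the light block at (270,234) and the dark block at (246,211). The caddy runs from (300,182) to (350,211). I'll rectify both views onto the bench plane to get metric positions.

```bash
cat > h.py <<'E'
import numpy as np,cv2
from scipy.spatial.transform import Rotation as R
def P(K,T):
    Ti=np.linalg.inv(T); return K@Ti[:3]
def ortho(img,K,T,z,x0,x1,y0,y1,s):
    # rows: x1 (top)->x0, cols: y1 (left)->y0 ; s m/px
    A=np.array([[0,-s,x1],[-s,0,y1],[0,0,z],[0,0,1.]])
    H=P(K,T)@A
    return cv2.warpPerspective(img,H,(int((y1-y0)/s),int((x1-x0)/s)),flags=cv2.INTER_CUBIC|cv2.WARP_INVERSE_MAP)
def grid(o,x1,y1,s,step):
    o=o.copy();h,w=o.shape[:2]
    for k in np.arange(np.ceil((y1-w*s)/step)*step,y1,step):
        c=int((y1-k)/s); cv2.line(o,(c,0),(c,6),(255,0,255),1); cv2.putText(o,f"{k*1000:.0f}",(c-10,16),0,.33,(255,255,0),1)
    for k in np.arange(np.ceil((x1-h*s)/step)*step,x1,step):
        r=int((x1-k)/s); cv2.line(o,(0,r),(6,r),(255,0,255),1); cv2.putText(o,f"{k*1000:.0f}",(8,r+3),0,.33,(255,255,0),1)
    return o
def wristT(obs,Ttc):
    T=np.eye(4);T[:3,:3]=R.from_euler('xyz',obs["orientation"],degrees=True).as_matrix();T[:3,3]=obs["tool_pos"]; return T@Ttc
def ray(K,T,uv,z):
    d=T[:3,:3]@np.linalg.inv(K)@np.array([uv[0],uv[1],1.]); o=T[:3,3]; return o+d*(z-o[2])/d[2]
E
python3 - <<'E'
from h import *
for n in("scene","side"):
    s=np.load(f"pics/{n}0.npz"); a=(.2,.9,-.45,.55,.00125)
    o=ortho(s["img"],s["K"],s["cam_to_world"],0,*a)
    cv2.imwrite(f"pics/{n}0_o.png",grid(o,.9,.55,.00125,.1)[:,:,::-1])
E
```

```text
(no output)
```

View pics/scene0_o.png

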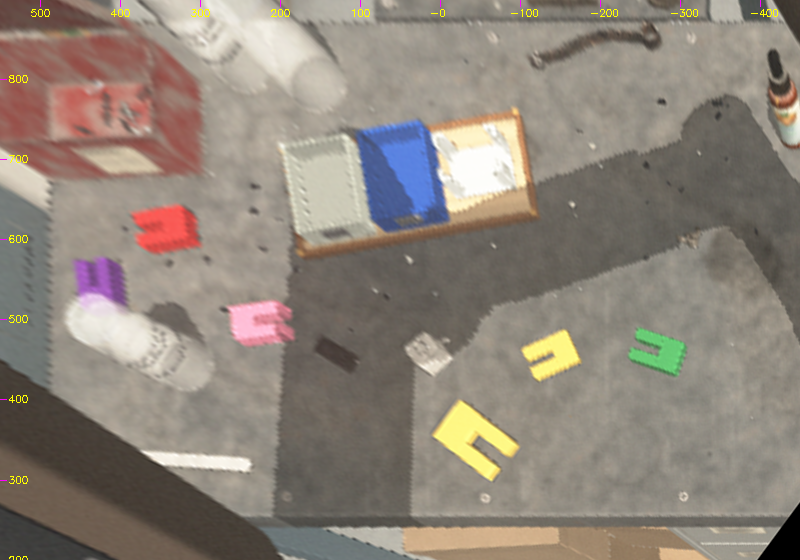

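View pics/side0_o.png

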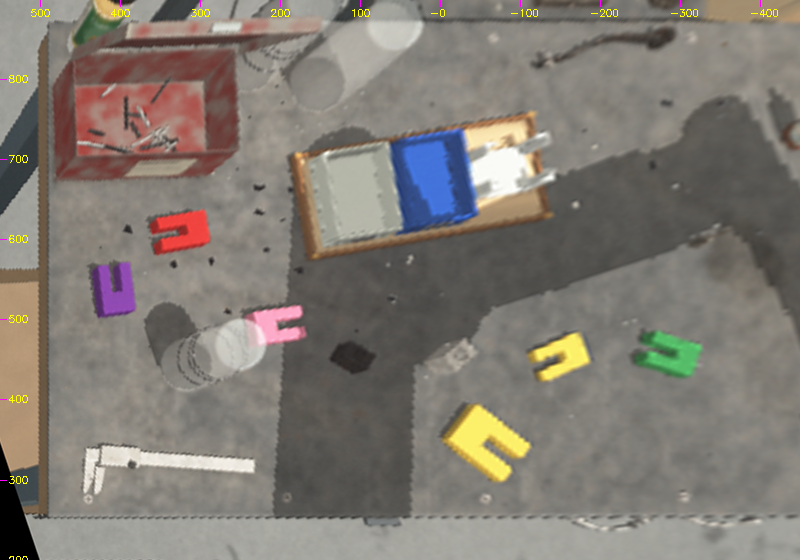

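Both rectified views agree:
- **Small yellow packer:** near (0.455, -0.15). The large yellow near (0.35, -0.05) is the wrong size.
- **Green packer:** (0.455, -0.275).
- **Clamp block:** (0.455, 0.0).
- **Dark block:** (0.455, 0.12).
- **Red packer:** (0.61, 0.32).
- **Glass:** base near (0.44, 0.32).
- **Caddy:** white bin, blue bin, then nest, running from y=+0.14 to -0.05.

The wing nut may be the small thing near (0.60, -0.31). I'll move overhead to measure with the wrist camera.

{"name": "jog_arm", "arguments": {"motion": [{"offset":[-455,444,-90],"roll":-1.473,"hand":87},{"offset":[-455,444,-90],"roll":-1.473,"hand":87},{"offset":[-455,444,-90],"roll":-1.473,"hand":87},{"offset":[-455,444,-90],"roll":-1.473,"hand":87},{"offset":[-455,444,-90],"roll":-1.473,"hand":87},{"offset":[-455,444,-90],"roll":-1.473,"hand":87},{"offset":[-455,444,-90],"roll":-1.473,"hand":87},{"offset":[-455,444,-90],"roll":-1.473,"hand":87},{"offset":[-455,444,-90],"roll":-1.473,"hand":87},{"offset":[-455,444,-90],"roll":-1.473,"hand":87},{"offset":[-455,444,-90],"roll":-1.473,"hand":87},{"offset":[-455,444,-90],"roll":-1.473,"hand":87},{"offset":[-455,444,-90],"roll":-1.473,"hand":87},{"offset":[-455,444,-90],"roll":-1.473,"hand":87},{"offset":[-455,444,-90],"roll":-1.473,"hand":87},{"offset":[-455,444,-90],"roll":-1.473,"hand":87},{"offset":[-455,444,-90],"roll":-1.473,"hand":87},{"offset":[-455,444,-90],"roll":-1.473,"hand":87},{"offset":[-455,444,-90],"roll":-1.473,"hand":87},{"offset":[-455,444,-90],"roll":-1.473,"hand":87}]}}

```text
clock: 1.82
tool_pos: [0.4997, -0.1011, 0.3274]
orientation: [180.0, -0.0, -80.1]
force: [-0.9, 0.2, 0.3]
opening: 0.0868
```

```bash
cat >> h.py <<'E'
def wsnap(name):
    from plant import ctrl,cams
    o=ctrl.get_obs(); s=cams.snapshot("wrist"); T=wristT(o,s["T_tool_cam"])
    np.savez(f"pics/{name}.npz",img=s["img"],K=s["K"],cam_to_world=T)
    print(o["clock"],o["tool_pos"].round(4),o["orientation"].round(2),round(o["opening"],4)); return s["img"],s["K"],T
E
python3 - <<'E'
from h import *
i,K,T=wsnap("w1"); a=(.3,.82,-.4,.4,.001)
cv2.imwrite("pics/w1_o.png",grid(ortho(i,K,T,0,*a),.82,.4,.001,.1)[:,:,::-1])
E
```

```text
1.8167 [ 0.4997 -0.1011  0.3274] [179.97  -0.   -80.08] 0.0868
```

View pics/w1_o.png

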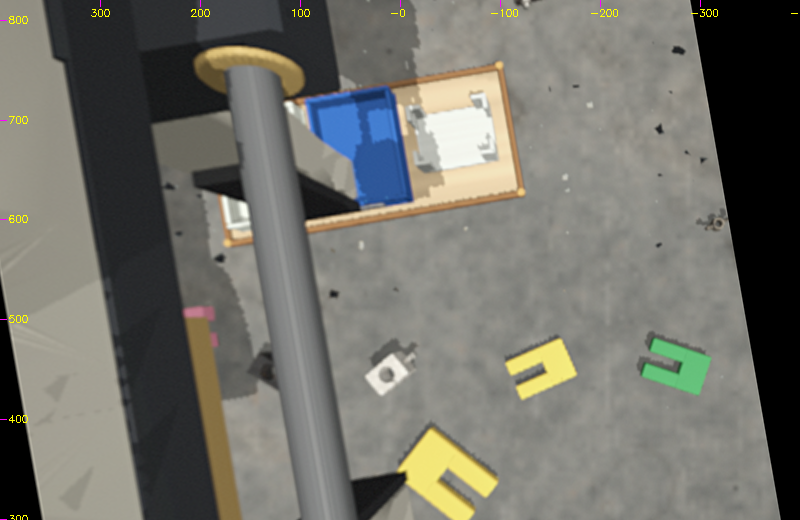

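The bench-plane view shows the small yellow packer at about (0.455,-0.145), the clamp block at (0.447,0.012) with its stud toward the upper right, and the nest at (0.69,-0.055). A candidate for the wing nut sits at (0.598,-0.315). Next I'll segment by colour at the true top heights and zoom in on the nut, block and nest.

```bash
cat >> h.py <<'E'
def rect(name,z,box,lo,hi,s=.0005):
    d=np.load(f"pics/{name}.npz"); x0,x1,y0,y1=box
    o=ortho(d["img"],d["K"],d["cam_to_world"],z,x0,x1,y0,y1,s)
    m=cv2.inRange(cv2.cvtColor(o,cv2.COLOR_RGB2HSV),np.array(lo),np.array(hi))
    m=cv2.morphologyEx(m,cv2.MORPH_OPEN,np.ones((5,5)))
    c=max(cv2.findContours(m,0,2)[0],key=cv2.contourArea); (u,v),wh,an=cv2.minAreaRect(c); b=cv2.boxPoints(((u,v),wh,an))
    w=np.c_[x1-b[:,1]*s,y1-b[:,0]*s]; e=[w[1]-w[0],w[2]-w[1]]; L=max(e,key=np.linalg.norm)
    print(name,z,"centre",(x1-v*s).round(4),(y1-u*s).round(4),"size",(np.array(wh)*s*1000).round(1),"long-axis deg",np.degrees(np.arctan2(L[1],L[0])).round(1)%180,"area",cv2.contourArea(c)*s*s*1e6)
    return o
E
python3 - <<'E'
from h import *
Y=([22,90,90],[35,255,255])
for n in("w1","scene0","side0"):
    rect(n,.008,(.40,.51,-.20,-.08),*Y)
    rect(n,.012,(.40,.51,-.34,-.22),[45,90,50],[80,255,255])
for n in("scene0","side0"): rect(n,.016,(.55,.68,.24,.42),[0,120,90],[6,255,255])
d=np.load("pics/w1.npz")
f=lambda z,b:grid(ortho(d["img"],d["K"],d["cam_to_world"],z,*b,.0005),b[1],b[3],.0005,.02)
A=f(.026,(.40,.50,-.05,.07)); B=f(.019,(.55,.65,-.36,-.26)); C=f(.034,(.60,.76,-.13,.05))
c=np.zeros((540,460,3),np.uint8); c[:200,:240]=A; c[:200,250:450]=B; c[210:530,:360]=C
cv2.imwrite("pics/w1_z.png",cv2.resize(c,None,fx=1.1,fy=1.1)[:,:,::-1])
E
```

```text
Traceback (most recent call last):
  File "h.py", line 33, in rect
    print(name,z,"centre",(x1-v*s).round(4),(y1-u*s).round(4),"size",(np.array(wh)*s*1000).round(1),"long-axis deg",np.degrees(np.arctan2(L[1],L[0])).round(1)%180,"area",cv2.contourArea(c)*s*s*1e6)
                          ^^^^^^^^^^^^^^
AttributeError: 'float' object has no attribute 'round'
```

```bash
sed -i 's/(x1-v\*s).round(4),(y1-u\*s).round(4)/round(x1-v*s,4),round(y1-u*s,4)/' h.py
python3 - <<'E'
from h import *
Y=([22,90,90],[35,255,255])
for n in("w1","scene0","side0"):
    rect(n,.008,(.40,.51,-.20,-.08),*Y)
    rect(n,.012,(.40,.51,-.34,-.22),[45,90,50],[80,255,255])
for n in("scene0","side0"): rect(n,.016,(.55,.68,.24,.42),[0,120,90],[6,255,255])
d=np.load("pics/w1.npz")
f=lambda z,b:grid(ortho(d["img"],d["K"],d["cam_to_world"],z,*b,.0005),b[1],b[3],.0005,.02)
A=f(.026,(.40,.50,-.05,.07)); B=f(.019,(.55,.65,-.36,-.26)); C=f(.034,(.60,.76,-.13,.05))
c=np.zeros((540,460,3),np.uint8); 
for o,r,k in((A,0,0),(B,0,250),(C,210,0)): c[r:r+o.shape[0],k:k+o.shape[1]]=o
cv2.imwrite("pics/w1_z.png",cv2.resize(c,None,fx=1.1,fy=1.1)[:,:,::-1])
E
```

```text
w1 0.008 centre 0.453 -0.1411 size [41.7 61. ] long-axis deg 114.0 area 2101.75
w1 0.012 centre 0.4555 -0.2727 size [60.7 40. ] long-axis deg 71.6 area 1941.875
scene0 0.008 centre 0.4516 -0.1434 size [47.1 62.3] long-axis deg 114.1 area 2456.8750000000005
scene0 0.012 centre 0.4535 -0.2772 size [64.7 42.5] long-axis deg 71.6 area 2213.875
side0 0.008 centre 0.4515 -0.1387 size [43.9 71.3] long-axis deg 114.1 area 2416.5000000000005
side0 0.012 centre 0.454 -0.2678 size [73.  46.3] long-axis deg 72.0 area 2805.375
scene0 0.016 centre 0.6014 0.3228 size [54.4 75.3] long-axis deg 99.8 area 3534.8750000000005
side0 0.016 centre 0.6029 0.3359 size [45.4 70.8] long-axis deg 100.4 area 2710.625
```

View pics/w1_z.png

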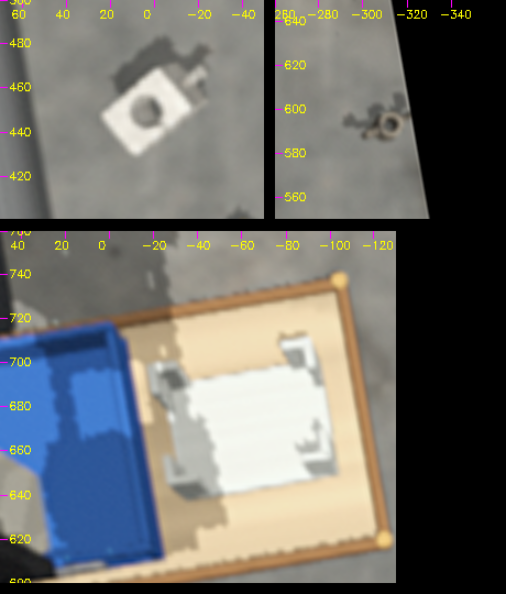

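The zoom shows the clamp block's top face centred near (0.449, 0.003), measuring 24.5 x 34.5 mm, with the stud toward (+x,-y). The nut candidate is at (0.593,-0.311) and the nest posts are visible. I'll step closer to check the nest and the nut.

{"name": "jog_arm", "arguments": {"motion": [{"offset":[62,-121,78],"roll":0,"hand":87},{"offset":[62,-121,78],"roll":0,"hand":87},{"offset":[62,-121,78],"roll":0,"hand":87},{"offset":[62,-121,78],"roll":0,"hand":87},{"offset":[62,-121,78],"roll":0,"hand":87},{"offset":[62,-121,78],"roll":0,"hand":87}]}}

```text
clock: 2.37
tool_pos: [0.6299, -0.142, 0.2467]
orientation: [179.7, 0.0, -80.2]
force: [0.4, -0.5, 1.3]
opening: 0.0868
```

```bash
python3 - <<'E'
from h import *
i,K,T=wsnap("w2")
f=lambda z,b:grid(ortho(i,K,T,z,*b,.0004),b[1],b[3],.0004,.02)
A=f(.015,(.55,.65,-.36,-.26)); B=f(.034,(.62,.75,-.13,.02)); C=f(.010,(.62,.75,-.13,.02))
c=np.zeros((600,800,3),np.uint8)
for o,r,k in((A,330,0),(B,0,0),(C,0,390)): c[r:r+o.shape[0],k:k+o.shape[1]]=o
c[325:,390:]=cv2.resize(i,(410,307))[:275]
cv2.imwrite("pics/w2_z.png",c[:,:,::-1])
E
```

```text
2.3667 [ 0.6299 -0.142   0.2467] [ 1.7973e+02  3.0000e-02 -8.0170e+01] 0.0868
```

View pics/w2_z.png

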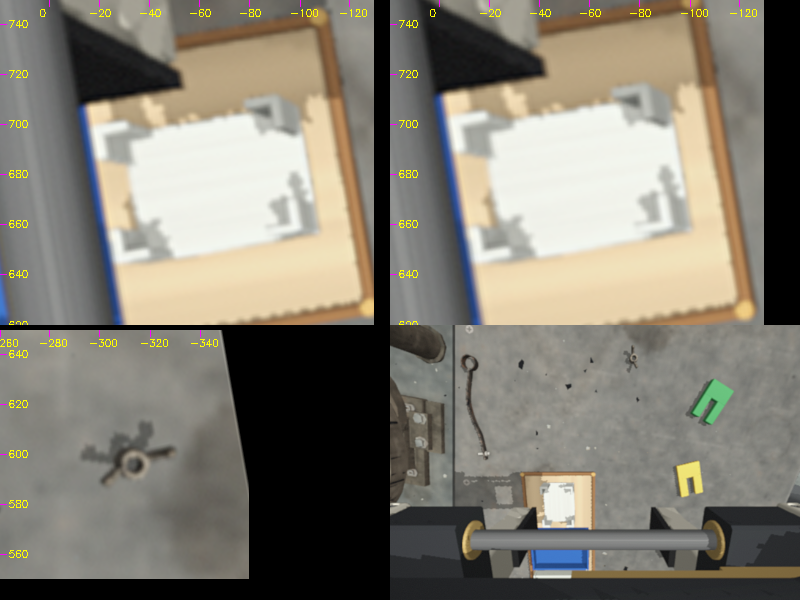

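The wing nut is confirmed: hub at (0.596,-0.315), wing line at about 116°. The nest corner estimate gives a centre near (0.681,-0.058) and a yaw near 9.8°. I'll check that with a projected wireframe.

```bash
cat > fit.py <<'E'
from h import *
def model(c,a):
    a=np.radians(a); Rz=np.array([[np.cos(a),-np.sin(a)],[np.sin(a),np.cos(a)]])
    g=lambda xy,z:[np.r_[np.array(c)+Rz@np.array(p)/1000,z/1000] for p in xy]
    r=lambda hx,hy:[(-hx,-hy),(hx,-hy),(hx,hy),(-hx,hy)]
    L=[g(r(28,38),10)]
    for sx in(1,-1):
        for sy in(1,-1):
            L.append(g([(sx*28,sy*38),(sx*28,sy*24),(sx*24,sy*24),(sx*24,sy*34),(sx*14,sy*34),(sx*14,sy*38)],34))
    L.append(g(r(66,149),16)) # board, about board centre offset
    L[-1]=[q+np.r_[Rz@np.array([0,.092]),0] for q in L[-1]]
    return L
def draw(name,c,a,win,f=5):
    d=np.load(f"pics/{name}.npz"); M=P(d["K"],d["cam_to_world"]); u0,u1,v0,v1=win
    im=cv2.resize(d["img"][v0:v1,u0:u1],None,fx=f,fy=f,interpolation=cv2.INTER_CUBIC)
    for k,l in enumerate(model(c,a)):
        q=np.array([M@np.r_[p,1] for p in l]); q=q[:,:2]/q[:,2:]; q=((q-[u0,v0]+.5)*f).astype(np.int32)
        cv2.polylines(im,[q],True,(255,0,0) if k else (0,200,0),1)
    return im
E
python3 - <<'E'
from fit import *
a=draw("w2",(.6805,-.0578),9.8,(180,290,195,275)); b=draw("scene0",(.6805,-.0578),9.8,(290,390,170,240),4)
d=np.load("pics/w2.npz")
c=np.zeros((600,800,3),np.uint8); a=a[:, :550]; c[:a.shape[0],:a.shape[1]]=a; b=b[:200,:400]
b=draw("scene0",(.6805,-.0578),9.8,(325,385,192,236),4); c[405:405+b.shape[0],:b.shape[1]]=b
b=draw("side0",(.6805,-.0578),9.8,(205,265,170,216),4); c[405:405+b.shape[0],260:260+b.shape[1]]=b
cv2.imwrite("pics/fit1.png",c[:,:,::-1])
E
```

```text
(no output)
```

View pics/fit1.png

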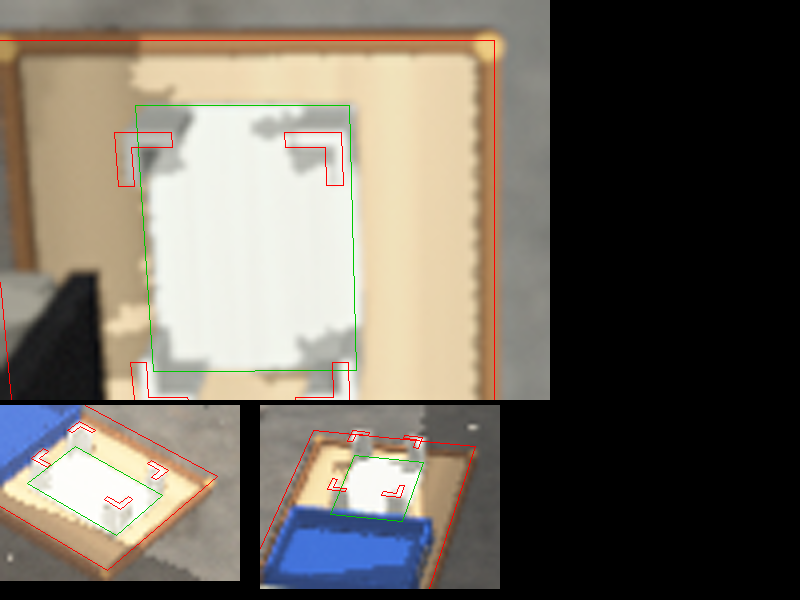

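The wireframe fits within about 1.5 mm. Shifting to match the plate's side edges gives these centres, all at yaw 9.8°:
- **Nest:** (0.679,-0.058)
- **Blue bin:** (0.663,0.033)
- **White bin:** (0.648,0.123)

I'll start with the wing nut, hovering above it first.

{"name": "jog_arm", "arguments": {"motion": [{"offset":[166,63,60],"roll":-0.283,"hand":60},{"offset":[166,63,120],"roll":-0.283,"hand":60},{"offset":[166,63,150],"roll":-0.283,"hand":60},{"offset":[166,63,180],"roll":-0.283,"hand":60},{"offset":[166,63,190],"roll":-0.283,"hand":60},{"offset":[166,63,190],"roll":-0.283,"hand":60},{"offset":[166,63,190],"roll":-0.283,"hand":60},{"offset":[166,63,190],"roll":-0.283,"hand":60}]}}

```text
clock: 3.08
tool_pos: [0.5931, -0.3162, 0.0565]
orientation: [179.8, 0.2, -64.0]
force: [-0.8, 0.2, 1.0]
opening: 0.0605
```

```bash
python3 - <<'E'
from h import *
i,K,T=wsnap("w3"); cv2.imwrite("pics/w3.png",i[:,:,::-1])
M=P(K,T)
for p in((.596,-.315,.0),(.596,-.315,.015)): q=M@np.r_[p,1]; print(q[:2]/q[2])
E
```

```text
3.0833 [ 0.5931 -0.3162  0.0565] [179.78   0.21 -64.01] 0.0605
[273.76623563 235.46407293]
[273.5680081  243.17610881]
```

View pics/w3.png

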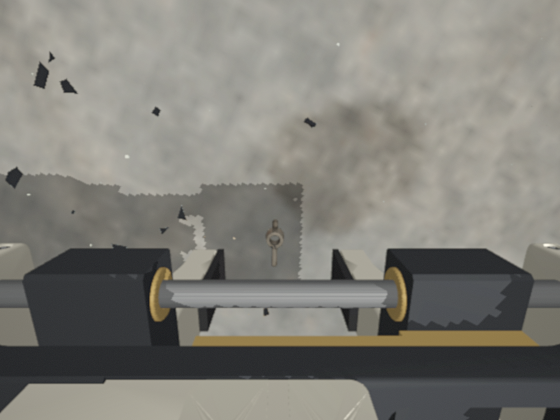

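The hub appears at (274,239), as predicted, with the wings along the tool x axis. I'll descend and grip.

{"name": "jog_arm", "arguments": {"motion": [{"offset":[0,-3,25],"roll":0,"hand":50},{"offset":[0,-3,43],"roll":0,"hand":40},{"offset":[0,-3,43],"roll":0,"hand":35},{"offset":[0,-3,43],"roll":0,"hand":0},{"offset":[0,-3,43],"roll":0,"hand":0},{"offset":[0,-3,43],"roll":0,"hand":0},{"offset":[0,-3,43],"roll":0,"hand":0},{"offset":[0,-3,43],"roll":0,"hand":0}]}}

```text
clock: 3.8
tool_pos: [0.6002, -0.3136, 0.0179]
orientation: [-179.9, -0.1, -63.8]
force: [-0.6, -0.3, 0.5]
opening: 0.0121
```

{"name": "jog_arm", "arguments": {"motion": [{"offset":[0,-3,0],"roll":0,"hand":0},{"offset":[0,-3,-40],"roll":0,"hand":0},{"offset":[-371,-235,-60],"roll":0.28,"hand":0},{"offset":[-371,-235,-80],"roll":0.28,"hand":0},{"offset":[-371,-235,-80],"roll":0.28,"hand":0},{"offset":[-371,-235,-80],"roll":0.28,"hand":0},{"offset":[-371,-235,-80],"roll":0.28,"hand":0},{"offset":[-371,-235,-80],"roll":0.28,"hand":0},{"offset":[-371,-235,-80],"roll":0.28,"hand":0},{"offset":[-371,-235,-80],"roll":0.28,"hand":0},{"offset":[-371,-235,-80],"roll":0.28,"hand":0},{"offset":[-371,-235,-80],"roll":0.28,"hand":0},{"offset":[-371,-235,-80],"roll":0.28,"hand":0},{"offset":[-371,-235,-80],"roll":0.28,"hand":0},{"offset":[-371,-235,-80],"roll":0.28,"hand":0},{"offset":[-371,-235,-80],"roll":0.28,"hand":0}]}}

```text
clock: 5.13
tool_pos: [0.6465, 0.1231, 0.0964]
orientation: [180.0, -0.0, -79.8]
force: [-0.8, -1.1, 0.2]
opening: 0.0091
```

```bash
python3 - <<'E'
from h import *
from plant import cams
i,K,T=wsnap("w4"); 
s=cams.snapshot("side")["img"][150:280,180:300]
c=np.zeros((420,800,3),np.uint8); c[:,:560]=i; c[:260,560:]=cv2.resize(s,(240,260))
cv2.imwrite("pics/w4.png",c[:,:,::-1])
E
```

```text
5.1333 [0.6465 0.1231 0.0964] [179.97  -0.   -79.84] 0.0091
```

View pics/w4.png

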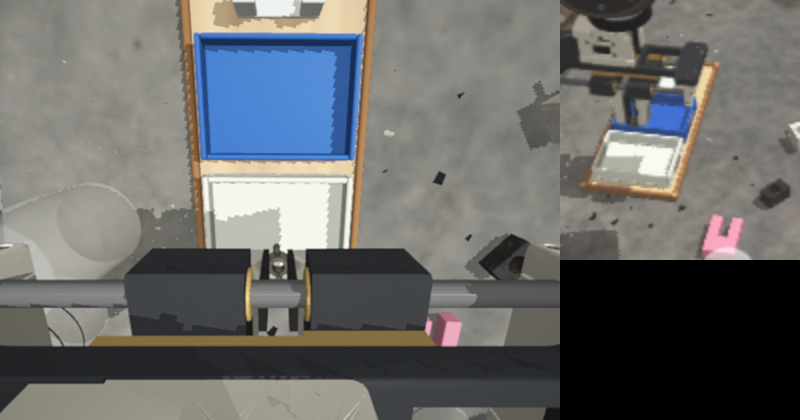

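The nut is held at (278,265) over the white bin, square with it. There is a clear glass off to the +x side, so I'll shift 10 mm toward -x and release just above the floor with the fingertips above the wall.

{"name": "jog_arm", "arguments": {"motion": [{"offset":[0,10,30],"roll":0,"hand":0},{"offset":[0,10,54],"roll":0,"hand":0},{"offset":[0,10,58],"roll":0,"hand":0},{"offset":[0,10,58],"roll":0,"hand":0},{"offset":[0,10,58],"roll":0,"hand":35},{"offset":[0,10,58],"roll":0,"hand":35},{"offset":[0,10,58],"roll":0,"hand":35},{"offset":[0,10,58],"roll":0,"hand":35},{"offset":[0,10,20],"roll":0,"hand":35},{"offset":[0,10,-20],"roll":0,"hand":35},{"offset":[0,10,-60],"roll":0,"hand":35},{"offset":[0,10,-60],"roll":0,"hand":35}]}}

```text
clock: 6.23
tool_pos: [0.6415, 0.1226, 0.1667]
orientation: [-179.2, 0.1, -79.8]
force: [2.3, 0.5, 1.4]
opening: 0.0349
```

{"name": "jog_arm", "arguments": {"motion": [{"offset":[83,206,0],"roll":-0.52,"hand":60},{"offset":[83,206,20],"roll":-0.52,"hand":60},{"offset":[83,206,40],"roll":-0.52,"hand":60},{"offset":[83,206,60],"roll":-0.52,"hand":60},{"offset":[83,206,80],"roll":-0.52,"hand":60},{"offset":[83,206,80],"roll":-0.52,"hand":60},{"offset":[83,206,80],"roll":-0.52,"hand":60},{"offset":[83,206,80],"roll":-0.52,"hand":60},{"offset":[83,206,80],"roll":-0.52,"hand":60},{"offset":[83,206,80],"roll":-0.52,"hand":60}]}}

```text
clock: 7.07
tool_pos: [0.4505, 0.0042, 0.0776]
orientation: [-179.9, -0.1, -50.0]
force: [1.0, -0.2, 0.4]
opening: 0.0597
```

```bash
python3 - <<'E'
from h import *
from plant import cams
i,K,T=wsnap("w5"); 
S=cams.snapshot("scene"); np.savez("pics/scene5.npz",**S)
s=cams.snapshot("side")["img"][150:280,180:300]
c=np.zeros((420,800,3),np.uint8); c[:,:560]=i; c[:260,560:]=cv2.resize(s,(240,260)); c[260:420,560:]=cv2.resize(S["img"][160:240,270:390],(240,160))
cv2.imwrite("pics/w5.png",c[:,:,::-1])
b=(.40,.50,-.05,.07)
rect("w5",.026,b,[0,0,175],[180,70,255])
rect("w1",.026,b,[0,0,175],[180,70,255])
E
```

```text
7.0667 [0.4505 0.0042 0.0776] [-1.7986e+02 -6.0000e-02 -5.0030e+01] 0.0597
w5 0.026 centre 0.4548 -0.0029 size [22.9 16.8] long-axis deg 42.5 area 225.75
w1 0.026 centre 0.449 0.0033 size [26.2 35.7] long-axis deg 129.5 area 880.8749999999999
```

View pics/w5.png

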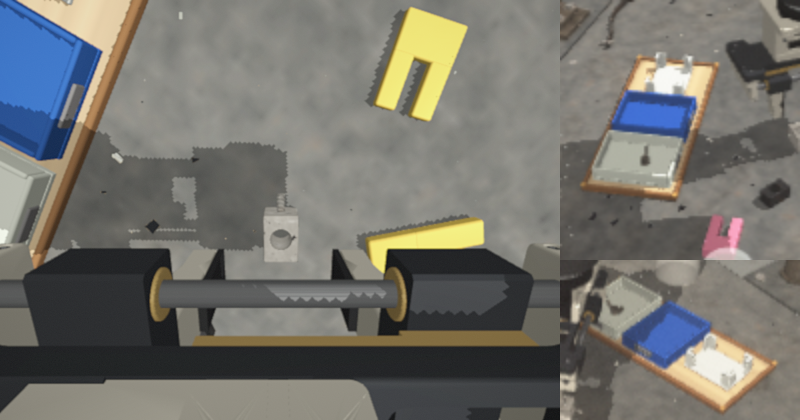

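The nut is standing in the white bin. The clamp block is centred between the jaws at (281,235), with the stud pointing away. The large yellow lies just outside the right finger, so I'll narrow the jaws before descending.

{"name": "jog_arm", "arguments": {"motion": [{"offset":[0,1,0],"roll":0,"hand":40},{"offset":[0,1,20],"roll":0,"hand":40},{"offset":[0,1,40],"roll":0,"hand":40},{"offset":[0,1,60],"roll":0,"hand":38},{"offset":[0,1,62],"roll":0,"hand":38},{"offset":[0,1,62],"roll":0,"hand":0},{"offset":[0,1,62],"roll":0,"hand":0},{"offset":[0,1,62],"roll":0,"hand":0},{"offset":[0,1,62],"roll":0,"hand":0},{"offset":[0,1,62],"roll":0,"hand":0},{"offset":[0,1,30],"roll":0,"hand":0},{"offset":[0,1,-10],"roll":0,"hand":0},{"offset":[0,1,-50],"roll":0,"hand":0},{"offset":[0,1,-50],"roll":0,"hand":0}]}}

```text
clock: 8.38
tool_pos: [0.4521, 0.0039, 0.1341]
orientation: [-179.4, -0.3, -50.0]
force: [1.2, 0.6, -0.4]
opening: 0.024
```

Opening is 24 mm, so the block is gripped. I'll carry it to the blue bin and release at the floor.

{"name": "jog_arm", "arguments": {"motion": [{"offset":[114,-180,0],"roll":0.52,"hand":0},{"offset":[114,-180,0],"roll":0.52,"hand":0},{"offset":[114,-180,0],"roll":0.52,"hand":0},{"offset":[114,-180,0],"roll":0.52,"hand":0},{"offset":[114,-180,0],"roll":0.52,"hand":0},{"offset":[114,-180,0],"roll":0.52,"hand":0},{"offset":[114,-180,0],"roll":0.52,"hand":0},{"offset":[114,-180,30],"roll":0.52,"hand":0},{"offset":[114,-180,60],"roll":0.52,"hand":0},{"offset":[114,-180,85],"roll":0.52,"hand":0},{"offset":[114,-180,96],"roll":0.52,"hand":0},{"offset":[114,-180,96],"roll":0.52,"hand":0},{"offset":[114,-180,96],"roll":0.52,"hand":0}]}}

```text
clock: 9.47
tool_pos: [0.659, 0.0308, 0.0313]
orientation: [180.0, -0.0, -79.8]
force: [1.2, -0.4, 0.3]
opening: 0.0236
```

{"name": "jog_arm", "arguments": {"motion": [{"offset":[0,0,0],"roll":0,"hand":40},{"offset":[0,0,0],"roll":0,"hand":40},{"offset":[0,0,0],"roll":0,"hand":40},{"offset":[0,0,-40],"roll":0,"hand":40},{"offset":[0,0,-80],"roll":0,"hand":40},{"offset":[-60,0,-120],"roll":0,"hand":60},{"offset":[-234,60,-169],"roll":0,"hand":60},{"offset":[-234,60,-169],"roll":0,"hand":60},{"offset":[-234,60,-169],"roll":0,"hand":60},{"offset":[-234,60,-169],"roll":0,"hand":60},{"offset":[-234,60,-169],"roll":0,"hand":60},{"offset":[-234,60,-169],"roll":0,"hand":60},{"offset":[-234,60,-169],"roll":0,"hand":60}]}}

```text
clock: 10.55
tool_pos: [0.5584, 0.2538, 0.2023]
orientation: [-179.8, 0.1, -79.6]
force: [0.9, -0.4, 0.4]
opening: 0.0599
```

```bash
python3 - <<'E'
from h import *
from plant import cams
i,K,T=wsnap("w6"); 
s=cams.snapshot("side"); np.savez("pics/side6.npz",**s); s=s["img"]
c=np.zeros((600,800,3),np.uint8); c[:420,:560]=i; c[:260,560:]=cv2.resize(s[150:280,180:300],(240,260)); c[260:,560:]=cv2.resize(s[230:345,80:161],(240,340));
c[420:,:560]=cv2.resize(s[230:330,80:280],(560,280))[:180]
cv2.imwrite("pics/w6.png",c[:,:,::-1])
rect("w6",.016,(.55,.68,.24,.42),[0,120,90],[6,255,255])
E
```

```text
10.55 [0.5584 0.2538 0.2023] [-1.7978e+02  1.3000e-01 -7.9630e+01] 0.0599
w6 0.016 centre 0.6055 0.3287 size [41.1 64.6] long-axis deg 100.3 area 1666.8750000000002
```

View pics/w6.png

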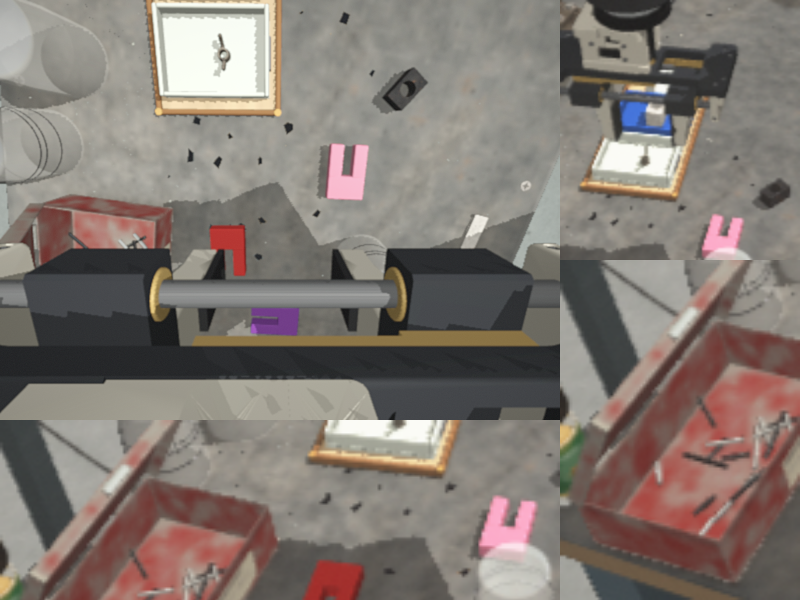

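The wrist view shows the red packer at (228,250), with a toolbox rim corner at (172,209) close beside it. The nut is in the white bin and the block is in the blue bin. I'll triangulate the rim height before descending.

```bash
python3 - <<'E'
from h import *
w=np.load("pics/w6.npz"); s=np.load("pics/side6.npz")
a,b=[P(d["K"],d["cam_to_world"]) for d in(w,s)]
for p,q in(((172,209),(175.7,262.9)),):
    X=cv2.triangulatePoints(a,b,np.array(p,float),np.array(q,float)); X=(X[:3]/X[3]).ravel(); print(X.round(4))
    for M in(a,b): r=M@np.r_[X,1]; print((r[:2]/r[2]).round(1))
print(ray(s["K"],s["cam_to_world"],(178.6,274.6),0).round(4), ray(w["K"],w["cam_to_world"],(172,209),.05).round(4),ray(s["K"],s["cam_to_world"],(175.7,262.9),.05).round(4))
E
```

```text
[0.6788 0.2874 0.0366]
[161.8 210.9]
[178.1 263.7]
[0.6812 0.2922 0.    ] [0.664 0.279 0.05 ] [0.6775 0.297  0.05  ]
```

{"name": "jog_arm", "arguments": {"motion": [{"offset":[-111,-67,0],"roll":0,"hand":60},{"offset":[-111,-67,30],"roll":0,"hand":60},{"offset":[-111,-67,60],"roll":0,"hand":60},{"offset":[-111,-67,100],"roll":0,"hand":60},{"offset":[-111,-67,100],"roll":0,"hand":60},{"offset":[-111,-67,100],"roll":0,"hand":60},{"offset":[-111,-67,100],"roll":0,"hand":60},{"offset":[-111,-67,100],"roll":0,"hand":60},{"offset":[-111,-67,100],"roll":0,"hand":60}]}}

```text
clock: 11.4
tool_pos: [0.6066, 0.3713, 0.1022]
orientation: [-179.8, 0.1, -79.9]
force: [-0.4, 0.3, 0.4]
opening: 0.0599
```

```bash
python3 - <<'E'
from h import *
i,K,T=wsnap("w7"); cv2.imwrite("pics/w7.png",i[:,:,::-1])
for lo in(90,120): rect("w7",.016,(.55,.68,.24,.42),[0,120,lo],[6,255,255])
E
```

```text
11.4 [0.6066 0.3713 0.1022] [-1.7983e+02  9.0000e-02 -7.9910e+01] 0.0599
w7 0.016 centre 0.6062 0.3314 size [40.1 60. ] long-axis deg 100.3 area 1892.875
w7 0.016 centre 0.6062 0.3314 size [40. 60.] long-axis deg 100.3 area 1892.625
```

View pics/w7.png

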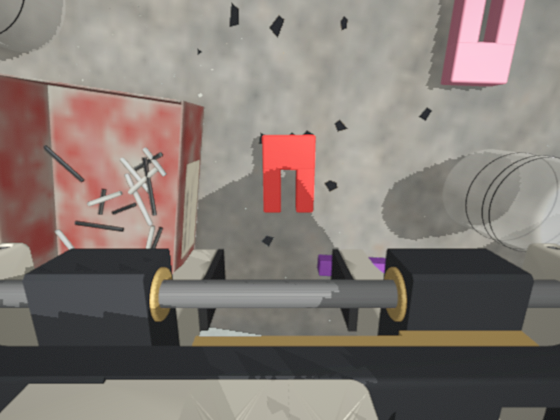

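The red packer measures 40.0 x 60.0 mm, centred at (0.6062,0.3314), with its long axis at 100.3°. I'll move over it, settle, and check clearance to the glass.

{"name": "jog_arm", "arguments": {"motion": [{"offset":[39,7,20],"roll":0,"hand":56},{"offset":[39,7,42],"roll":0,"hand":56},{"offset":[39,7,42],"roll":0,"hand":56},{"offset":[39,7,42],"roll":0,"hand":56},{"offset":[39,7,42],"roll":0,"hand":56},{"offset":[39,7,42],"roll":0,"hand":56},{"offset":[39,7,42],"roll":0,"hand":56}]}}

```text
clock: 12.03
tool_pos: [0.606, 0.3333, 0.0592]
orientation: [-179.9, 0.1, -79.8]
force: [-1.3, -0.1, 0.3]
opening: 0.0561
```

```bash
python3 - <<'E'
from h import *
d=np.load("pics/w7.npz")
for uv in((445,190),(466,190)): print(ray(d["K"],d["cam_to_world"],uv,.09).round(3),ray(d["K"],d["cam_to_world"],uv,.0).round(3))
for uv in((203,105),(181,100),(183,262)): print(ray(d["K"],d["cam_to_world"],uv,.045).round(3),ray(d["K"],d["cam_to_world"],uv,.0).round(3))
from plant import ctrl; print(ctrl.get_obs()["tool_pos"],ctrl.get_obs()["orientation"])
E
```

```text
[0.527 0.315 0.09 ] [0.475 0.324 0.   ]
[0.516 0.313 0.09 ] [0.458 0.321 0.   ]
[0.669 0.294 0.045] [0.68  0.292 0.   ]
[0.683 0.293 0.045] [0.697 0.292 0.   ]
[0.671 0.404 0.045] [0.683 0.427 0.   ]
[0.60597299 0.33329047 0.05920601] [-1.79872261e+02  6.94331846e-02 -7.98078546e+01]
```

The glass edge is at x=0.475, against a body reach of 0.509. The toolbox wall is at x=0.67 or more, against a finger back of 0.655. Both clear, so I'll descend and grip.

{"name": "jog_arm", "arguments": {"motion": [{"offset":[2,0,20],"roll":0,"hand":56},{"offset":[2,0,36],"roll":0,"hand":56},{"offset":[2,0,43],"roll":0,"hand":56},{"offset":[2,0,43],"roll":0,"hand":56},{"offset":[2,0,43],"roll":0,"hand":20},{"offset":[2,0,43],"roll":0,"hand":20},{"offset":[2,0,43],"roll":0,"hand":20},{"offset":[2,0,43],"roll":0,"hand":20},{"offset":[2,0,43],"roll":0,"hand":20}]}}

```text
clock: 12.78
tool_pos: [0.6062, 0.3307, 0.0157]
orientation: [-179.9, 0.1, -79.8]
force: [-1.6, 0.6, 4.3]
opening: 0.0398
```

{"name": "jog_arm", "arguments": {"motion": [{"offset":[0,0,-40],"roll":0,"hand":20},{"offset":[0,0,-80],"roll":0,"hand":20},{"offset":[0,0,-115],"roll":0,"hand":20},{"offset":[396,-3,-115],"roll":0,"hand":20},{"offset":[396,-3,-115],"roll":0,"hand":20},{"offset":[396,-3,-115],"roll":0,"hand":20},{"offset":[396,-3,-115],"roll":0,"hand":20},{"offset":[396,-3,-115],"roll":0,"hand":20},{"offset":[396,-3,-115],"roll":0,"hand":20},{"offset":[396,-3,-115],"roll":0,"hand":20},{"offset":[396,-3,-115],"roll":0,"hand":20},{"offset":[396,-3,-115],"roll":0,"hand":20},{"offset":[396,-3,-115],"roll":0,"hand":20},{"offset":[396,-3,-115],"roll":0,"hand":20},{"offset":[396,-3,-85],"roll":0,"hand":20},{"offset":[396,-3,-70],"roll":0,"hand":20},{"offset":[396,-3,-70],"roll":0,"hand":20},{"offset":[396,-3,-70],"roll":0,"hand":20},{"offset":[396,-3,-70],"roll":0,"hand":20}]}}

```text
clock: 14.37
tool_pos: [0.6791, -0.0588, 0.0858]
orientation: [-179.9, -0.0, -79.8]
force: [0.5, 1.0, 0.2]
opening: 0.0394
```

```bash
python3 - <<'E'
from fit import *
wsnap("w8"); im=draw("w8",(.679,-.058),9.8,(130,430,0,300),2.6)
cv2.imwrite("pics/w8.png",im[:600,:,::-1])
E
```

```text
14.3667 [ 0.6791 -0.0588  0.0858] [-1.7993e+02 -3.0000e-02 -7.9810e+01] 0.0394
```

View pics/w8.png

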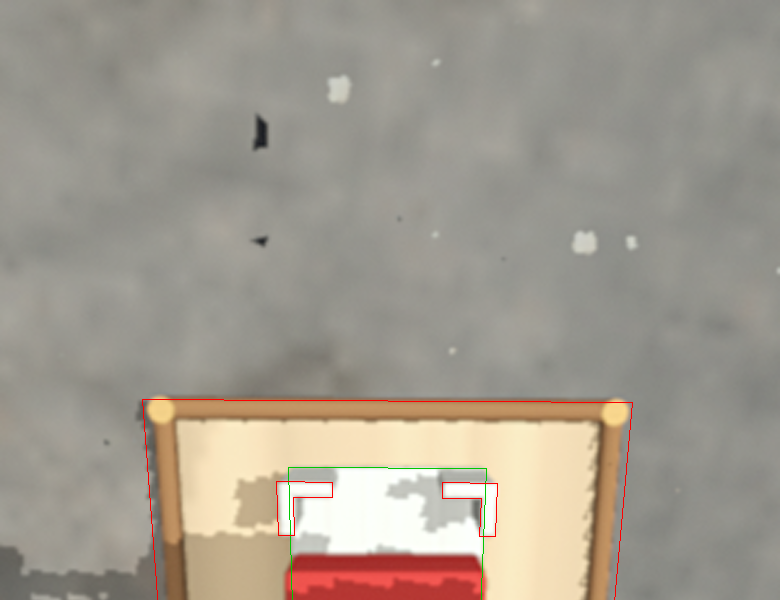

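The wrist view with the model overlaid shows the board and plate edges agreeing to about 1 mm. The red packer's front edge (288–484) is centred over the plate (289–485). I'll lower it in two stages and watch the force.

{"name": "jog_arm", "arguments": {"motion": [{"offset":[0,0,20],"roll":0,"hand":20},{"offset":[0,0,36],"roll":0,"hand":20},{"offset":[0,0,46],"roll":0,"hand":20},{"offset":[0,0,52],"roll":0,"hand":20},{"offset":[0,0,56],"roll":0,"hand":20},{"offset":[0,0,58],"roll":0,"hand":20},{"offset":[0,0,58],"roll":0,"hand":20},{"offset":[0,0,58],"roll":0,"hand":20}]}}

```text
clock: 15.08
tool_pos: [0.6788, -0.0591, 0.0273]
orientation: [-179.9, -0.0, -79.8]
force: [-0.1, 0.2, -1.0]
opening: 0.0396
```

{"name": "jog_arm", "arguments": {"motion": [{"offset":[0,0,1],"roll":0,"hand":50},{"offset":[0,0,1],"roll":0,"hand":50},{"offset":[0,0,1],"roll":0,"hand":50},{"offset":[0,0,-15],"roll":0,"hand":50},{"offset":[0,0,-50],"roll":0,"hand":50},{"offset":[0,0,-90],"roll":0,"hand":50},{"offset":[0,0,-110],"roll":0,"hand":60},{"offset":[0,0,-110],"roll":0,"hand":60},{"offset":[0,0,-110],"roll":0,"hand":60}]}}

```text
clock: 15.83
tool_pos: [0.6793, -0.059, 0.1389]
orientation: [-179.8, 0.0, -79.9]
force: [-0.6, 0.0, -0.8]
opening: 0.0595
```

```bash
python3 - <<'E'
from h import *
Y=([22,90,90],[35,255,255]); b=(.40,.51,-.20,-.08)
for n in("w2","w5"): rect(n,.008,b,*Y)
wsnap("w9"); rect("w9",.008,b,*Y); rect("w9",.026,(.62,.74,-.13,.02),[0,120,60],[6,255,255])
E
```

```text
w2 0.008 centre 0.4542 -0.1414 size [42.2 61.8] long-axis deg 114.0 area 2179.5
w5 0.008 centre 0.4532 -0.1398 size [41.3 60.5] long-axis deg 113.9 area 2098.5
15.8333 [ 0.6793 -0.059   0.1389] [-179.77    0.    -79.86] 0.0595
w9 0.008 centre 0.4572 -0.1397 size [41.4 61.1] long-axis deg 114.0 area 2203.6250000000005
w9 0.026 centre 0.6791 -0.0591 size [38.6 60.7] long-axis deg 100.2 area 1802.75
```

The red packer sits in the nest at (0.6791,-0.0591), axis 100.2°. Now to the yellow packer, hovering slightly back to measure it in full.

{"name": "jog_arm", "arguments": {"motion": [{"offset":[2,246,0],"roll":-0.242,"hand":60},{"offset":[2,246,0],"roll":-0.242,"hand":60},{"offset":[2,246,20],"roll":-0.242,"hand":60},{"offset":[2,246,36],"roll":-0.242,"hand":60},{"offset":[2,246,36],"roll":-0.242,"hand":60},{"offset":[2,246,36],"roll":-0.242,"hand":60},{"offset":[2,246,36],"roll":-0.242,"hand":60},{"offset":[2,246,36],"roll":-0.242,"hand":60},{"offset":[2,246,36],"roll":-0.242,"hand":60},{"offset":[2,246,36],"roll":-0.242,"hand":60},{"offset":[2,246,36],"roll":-0.242,"hand":60}]}}

```text
clock: 16.8
tool_pos: [0.4377, -0.1042, 0.1005]
orientation: [-180.0, -0.0, -66.0]
force: [0.3, 0.4, -0.8]
opening: 0.06
```

```bash
python3 - <<'E'
from h import *
wsnap("w10"); rect("w10",.008,(.40,.51,-.20,-.08),[22,90,90],[35,255,255])
E
```

```text
16.8 [ 0.4377 -0.1042  0.1005] [-1.7999e+02 -1.0000e-02 -6.5980e+01] 0.06
w10 0.008 centre 0.4526 -0.1412 size [40.4 60.2] long-axis deg 114.0 area 1973.2500000000002
```

{"name": "jog_arm", "arguments": {"motion": [{"offset":[40,1,30],"roll":0,"hand":56},{"offset":[40,1,60],"roll":0,"hand":56},{"offset":[40,1,60],"roll":0,"hand":56},{"offset":[40,1,75],"roll":0,"hand":56},{"offset":[40,1,84],"roll":0,"hand":56},{"offset":[40,1,87],"roll":0,"hand":56},{"offset":[40,1,87],"roll":0,"hand":56},{"offset":[40,1,87],"roll":0,"hand":56}]}}

```text
clock: 17.52
tool_pos: [0.4524, -0.1412, 0.0142]
orientation: [-180.0, -0.0, -66.0]
force: [-0.1, -0.2, 0.6]
opening: 0.0561
```

{"name": "jog_arm", "arguments": {"motion": [{"offset":[0,0,1],"roll":0,"hand":20},{"offset":[0,0,1],"roll":0,"hand":20},{"offset":[0,0,1],"roll":0,"hand":20},{"offset":[0,0,1],"roll":0,"hand":20},{"offset":[0,0,1],"roll":0,"hand":20},{"offset":[0,0,1],"roll":0,"hand":20}]}}

```text
clock: 18.02
tool_pos: [0.4522, -0.1413, 0.0131]
orientation: [-180.0, -0.0, -66.0]
force: [-1.5, 1.9, 6.5]
opening: 0.0397
```

{"name": "jog_arm", "arguments": {"motion": [{"offset":[0,0,-40],"roll":0,"hand":20},{"offset":[0,0,-80],"roll":0,"hand":20},{"offset":[0,0,-110],"roll":0,"hand":20},{"offset":[16,-241,-110],"roll":0.244,"hand":20},{"offset":[16,-241,-110],"roll":0.244,"hand":20},{"offset":[16,-241,-110],"roll":0.244,"hand":20},{"offset":[16,-241,-110],"roll":0.244,"hand":20},{"offset":[16,-241,-110],"roll":0.244,"hand":20},{"offset":[16,-241,-110],"roll":0.244,"hand":20},{"offset":[16,-241,-110],"roll":0.244,"hand":20},{"offset":[16,-241,-110],"roll":0.244,"hand":20},{"offset":[16,-241,-85],"roll":0.244,"hand":20},{"offset":[16,-241,-70],"roll":0.244,"hand":20},{"offset":[16,-241,-70],"roll":0.244,"hand":20},{"offset":[16,-241,-70],"roll":0.244,"hand":20},{"offset":[16,-241,-70],"roll":0.244,"hand":20}]}}

```text
clock: 19.35
tool_pos: [0.6787, -0.0583, 0.0838]
orientation: [-179.9, -0.0, -80.0]
force: [-0.6, -1.0, 0.0]
opening: 0.0396
```

```bash
python3 - <<'E'
from fit import *
wsnap("w11"); im=draw("w11",(.679,-.0585),9.8,(150,410,120,320),3)
cv2.imwrite("pics/w11.png",im[:600,:,::-1])
E
```

```text
19.35 [ 0.6787 -0.0583  0.0838] [-1.7994e+02 -2.0000e-02 -7.9970e+01] 0.0396
```

View pics/w11.png

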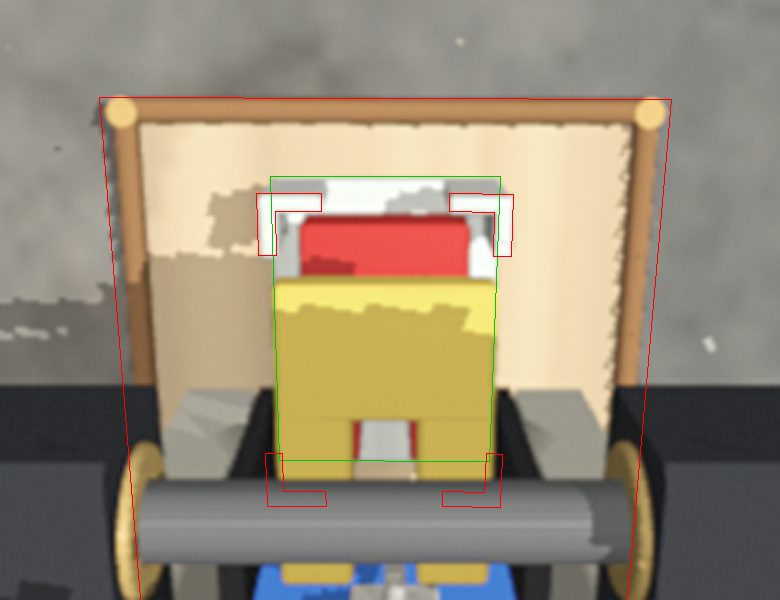

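The post tops sit inside the projected brackets, the red packer lies flat between the posts, and the yellow packer (275–497) is centred over them. I'll lower it by 44 mm.

{"name": "jog_arm", "arguments": {"motion": [{"offset":[0,0,20],"roll":0,"hand":20},{"offset":[0,0,32],"roll":0,"hand":20},{"offset":[0,0,38],"roll":0,"hand":20},{"offset":[0,0,42],"roll":0,"hand":20},{"offset":[0,0,44],"roll":0,"hand":20},{"offset":[0,0,44],"roll":0,"hand":20},{"offset":[0,0,44],"roll":0,"hand":20},{"offset":[0,0,44],"roll":0,"hand":20}]}}

```text
clock: 20.07
tool_pos: [0.679, -0.0579, 0.0392]
orientation: [-179.9, -0.0, -80.0]
force: [-1.1, 0.7, 2.4]
opening: 0.0391
```

Contact is light and the height is right. I'll release, rise, and back off toward -y for a final look.

{"name": "jog_arm", "arguments": {"motion": [{"offset":[0,0,0],"roll":0,"hand":50},{"offset":[0,0,0],"roll":0,"hand":50},{"offset":[0,0,0],"roll":0,"hand":50},{"offset":[0,0,0],"roll":0,"hand":50},{"offset":[0,0,-20],"roll":0,"hand":50},{"offset":[0,0,-50],"roll":0,"hand":50},{"offset":[0,0,-90],"roll":0,"hand":50},{"offset":[-90,120,-180],"roll":0,"hand":50},{"offset":[-90,120,-180],"roll":0,"hand":50},{"offset":[-90,120,-180],"roll":0,"hand":50},{"offset":[-90,120,-180],"roll":0,"hand":50},{"offset":[-90,120,-180],"roll":0,"hand":50},{"offset":[-90,120,-180],"roll":0,"hand":50},{"offset":[-90,120,-180],"roll":0,"hand":50}]}}

```text
clock: 21.23
tool_pos: [0.5448, 0.0101, 0.2193]
orientation: [-179.9, 0.0, -79.9]
force: [0.3, -0.7, -0.6]
opening: 0.0498
```

```bash
python3 - <<'E'
from h import *
from plant import cams
i,K,T=wsnap("w12"); rect("w12",.034,(.60,.76,-.13,.03),[22,90,90],[35,255,255])
s=cams.snapshot("side"); np.savez("pics/side12.npz",**s); s=s["img"]
c=np.zeros((600,800,3),np.uint8); c[:420,:560]=i; c[:200,560:]=cv2.resize(s[170:270,180:300],(240,200))
a=(.55,.78,-.14,.2,.0009); o=ortho(i,K,T,.03,*a); c[600-o.shape[0]:,560-o.shape[1]+240:800]=o[:, :]
cv2.imwrite("pics/w12.png",c[:,:,::-1])
E
```

```text
21.2333 [0.5448 0.0101 0.2193] [-1.7989e+02  2.0000e-02 -7.9910e+01] 0.0498
w12 0.034 centre 0.6783 -0.0579 size [41.3 60.2] long-axis deg 100.0 area 1980.375
```

View pics/w12.png

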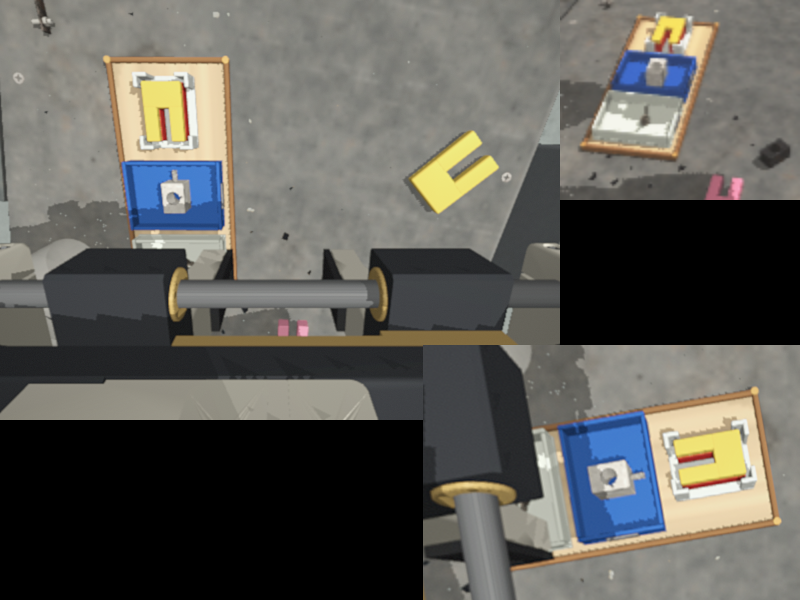

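The final view shows the yellow packer flat inside the posts on top of the red (163,110), the clamp block upright in the blue bin (175,195), and the nut standing in the white bin in the side view. I'll hand it in.

```bash
python3 -c "
from plant import order,ctrl
print(order.close_job(), ctrl.get_obs()['clock'])"
```

```text
the job is handed in; nothing more can be done
the job is handed in; nothing more can be done
```

The kit is made up and handed in after about 21 s of robot time. The wing nut stands in the white bin and the clamp block stands in the blue bin. The nest holds the red 16 mm packer with the small yellow 8 mm packer on top.

**Last checks:**
- **Nest:** I measured the nest centre at about (0.679, -0.058), at 9.8° yaw. Red lay at (0.6791, -0.0591) and yellow at (0.6783, -0.0579), both about 1 mm from centre. Their long axes were 100.2° and 100.0°, within about half a degree of square. At post-top height yellow's outline measured 41 x 60 mm, which agrees with it being seated at the right level.
- **Bins:** In the last side view the clamp block and wing nut were upright inside their bins. I did not measure their final positions.
- **Forces:** The largest reading was about 7 N, while closing on the yellow packer.
- **Left alone:** I did not touch the dark block, green packer or glass at any point. I did not measure them again at the end.

**Disagreements:** The first scene-camera overlay of the nest posts was about 5 mm off. The close wrist-camera views settled it. The toolbox rim height was only a rough estimate (37–50 mm), so I approached the red packer with extra clearance.

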